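Lay out an ammonite growth series

TASK

Finish the ammonite growth series in the wooden rack: the youngest shell already sits in the tray at one end, so put the four loose ammonites into the four empty trays, one in each, growing step by step in size from it to the largest at the other end. Each is to lie flat on the foam in the middle of its tray; set them down gently, do not drop them. Leave the sea urchin that lies among them where it is.

Things in the scene. Friction and masses are not known exactly. Their poses are not given: they have to be found in the camera images.
- ammonite_32_center (a point): loose fossil ammonite, the smallest of the four loose ones: a round of grey limestone 32 mm across and 14 mm high with a brown ribbed spiral shell on its upper face; round, so it can be gripped across at any yaw. It lies flat on the bench among the others. The point is its centre, half-way up; z up.
- ammonite_42_center (a point): loose fossil ammonite, the second smallest of the four loose ones: a round of grey limestone 42 mm across and 17 mm high with a brown ribbed spiral shell on its upper face; round, so it can be gripped across at any yaw. It lies flat on the bench among the others. The point is its centre, half-way up; z up.
- ammonite_52_center (a point): loose fossil ammonite, the second largest of the four loose ones: a round of grey limestone 52 mm across and 20 mm high with a brown ribbed spiral shell on its upper face; round, so it can be gripped across at any yaw. It lies flat on the bench among the others. The point is its centre, half-way up; z up.
- ammonite_62_center (a point): loose fossil ammonite, the largest of the four loose ones: a round of grey limestone 62 mm across and 23 mm high with a brown ribbed spiral shell on its upper face; round, so it can be gripped across at any yaw. It lies flat on the bench among the others. The point is its centre, half-way up; z up.
- tray_start_bed (a point): square white card tray, 83 x 83 mm, in the wooden rack; inside 78 x 78 mm, lined with flat dark foam whose surface lies 3 mm below the rim. Fixed. The point is the middle of the foam surface (16 mm above the bench), z up, y along the row; neighbouring trays are 84 mm apart, the tray rims and the rack's edge all stand 19 mm above the bench. End tray of the row (which end varies) that already holds the youngest ammonite, 24 mm across and 10 mm high, fixed in its middle.
- tray_p_bed (a point): square white card tray, 83 x 83 mm, in the wooden rack; inside 78 x 78 mm, lined with flat dark foam whose surface lies 3 mm below the rim. Fixed. The point is the middle of the foam surface (16 mm above the bench), z up, y along the row; neighbouring trays are 84 mm apart, the tray rims and the rack's edge all stand 19 mm above the bench. Empty, between the middle tray and one end tray.
- tray_mid_bed (a point): square white card tray, 83 x 83 mm, in the wooden rack; inside 78 x 78 mm, lined with flat dark foam whose surface lies 3 mm below the rim. Fixed. The point is the middle of the foam surface (16 mm above the bench), z up, y along the row; neighbouring trays are 84 mm apart, the tray rims and the rack's edge all stand 19 mm above the bench. Empty, the middle one of the five.
- tray_q_bed (a point): square white card tray, 83 x 83 mm, in the wooden rack; inside 78 x 78 mm, lined with flat dark foam whose surface lies 3 mm below the rim. Fixed. The point is the middle of the foam surface (16 mm above the bench), z up, y along the row; neighbouring trays are 84 mm apart, the tray rims and the rack's edge all stand 19 mm above the bench. Empty, between the middle tray and the other end tray.
- tray_far_bed (a point): square white card tray, 83 x 83 mm, in the wooden rack; inside 78 x 78 mm, lined with flat dark foam whose surface lies 3 mm below the rim. Fixed. The point is the middle of the foam surface (16 mm above the bench), z up, y along the row; neighbouring trays are 84 mm apart, the tray rims and the rack's edge all stand 19 mm above the bench. Empty, the end tray farthest from the one with the young ammonite.
- urchin_center (a point): bystander: loose cream-white fossil sea urchin, a dome 44 mm across and 29 mm high with five double rows of brown dots, no spiral, lying among the ammonites. The point is half-way up.
Things that resemble listed ones, but are neither listed nor needed, are in the scene too. Leave any orange look-alike of the part that bears ammonite_42_center alone.

How it is judged:
By the outcome, as a careful person would: the job done as asked, in the order asked, and still so for the second after the job is handed in, with the robot touching nothing.
It also fails if it takes over 88 s, if anything falls off the work surface, if the arm or the gripper's body presses on something with over 40 N, if the wrist force passes 120 N, or if a joint passes its speed limit or range.

ROBOT

A 6-joint arm with a two-finger parallel gripper is mounted at the origin on the work surface. World frame = base frame: x ahead of the robot, y to its left, z up, the work surface at z = 0. Lengths are in m, angles in degrees, forces in N, time in s.
With the tool pointing down it reaches from about 0.25 to 0.725 m from the base axis. Payload 9.7 kg.
Tool frame: the origin (TCP) lies at the very end of the fingers, on their centre line; the grasp point (between the pads) lies 19 mm behind it; z points along the fingers, y is the line along which they close (so a half turn about z gives the same grasp; the last joint's range is limited). The gripper opens to 85 mm and grips with 20 to 120 N. Pads are 22 mm wide; open, the fingers measure 114 mm over their backs; the gripper's body (76 mm by 85 mm) begins 54 mm behind the grasp point. The pads swing forward as they close: fully open they stand 13 mm farther back than shut.
Start: joints at [70.359, 4.979, 10.078, 95.1, 0, 90], TCP at [0.185, 0.518, 0.231] pointing down, gripper open.
Joint ranges: [-179.16, 179.16], [-48.56, 103.87], [-65.8, 70.77], [-126.05, 130.52], [-82.76, 87.17], [-180, 180]. Speed limits (degrees/s): [127.2, 127.2, 147.25, 180, 180, 180].

INTERFACE

Orientations are given as [roll, pitch, yaw] about the fixed x, y, z axes, in that order (R = Rz(yaw) Ry(pitch) Rx(roll)).
In Python, from workcell import bot gives the robot as it stands.
- The arm moves only by the tool arm_command, never from a script. Its argument "series" is a list of rows, each a list of 4 numbers: the shift along the tool's x, y, z in m, then the turn about the tool's z in rad. A call has exactly 5 rows; each row is the pose to reach, as a shift and turn from the pose commanded when the call began, along the tool's axes at that moment; what a row does not reach only later rows make up. A row lasts 1/10 s, in which the tool goes at most 50 mm and 8.59 degrees, less where a joint would pass 70% of its speed; a pose out of reach is approached as far as the arm can. A call with a gripper value outside its range is refused whole. "hand" is the finger opening in m, from 0 to 0.0854, set as the call begins (left out, the last holds). The fingers move at their own pace and stop on an object; "grip_force" is the grip in N (left out, the last holds). Time passes only in rows, so rows that repeat a pose let the fingers close, or fill a call up. It gives the time, the measured TCP pose, the force, the opening and the grip force at its end, in the units of the state.
- bot.get_obs(): the state, without advancing time (a new reading comes with each control period).
- bot.camera(name): name is "scene" or "top" or "wrist"; returns a dict with "color" (480x640x3 uint8, blue, green, red), "camera_matrix" (3x3 intrinsics, pixels), "dist_coeffs" ([k1, k2, p1, p2, k3] as OpenCV has them; the pictures are not rectified), "xyz" and "orientation" of the camera in the world; the wrist camera has in their place "T_tool_cam" (4x4, takes a point from camera to tool coordinates, whose origin is the TCP and whose axes are the flange's). Camera axes: x right, y up, looking along -z (the intrinsics and any distortion apply to the point x, -y, -z); pixel columns grow to the right and rows downward; lengths in m; the calibration is good to about 2 mm. A picture is of the moment at which its call begins: read the wrist's pose just before it. There is no depth.
- bot.job_done(): hands the job in; it is judged then, once.
Trained networks look in the newest picture that a camera, given by its name, has taken for a name from the list of things; names that differ only in an ending like _2 or _b are one class to them, and where a whole thing is asked for, a point or a joint stands for the part that bears it (a point fixed in the world has none). Each returns a list of dicts, best first, with "confidence" (0 to 1); they miss things now and then, are a little off and sometimes report something else, mostly with a low value. They report only what shows in the picture. A call takes as long as a camera call. They do not tell look-alikes from the thing itself.
- bot.find_in(camera, target): "location" ([column, row] in pixels, amid what is visible of it).
- bot.mark_of(camera, target): "location" ([column, row] in pixels: a listed point, or the origin of a listed thing).
The state is a dict: "time": time; "q": joint angles; "qd": joint speeds; "joint_efforts": joint torques, N m; "ee_pos": TCP position; "tcp_rot": TCP orientation; "wrist_force": force on the tool from outside, world axes, zero at the start; "torque": the same for the moment, N m; "opening": finger opening in m; "grasp_force": force on a finger pad.
Only numpy, scipy, OpenCV 4.12 (cv2) and the standard library are available. Lean on these libraries where they do the work, as an engineer would, in place of code of your own. Each camera call takes 0.05 s, during which the arm holds its last target. There are 200 camera calls.

## Working session

There is one attempt and no reset: what is moved stays moved. The work goes in short steps, Python scripts to look and compute and a tool call to move; the robot and the scene stay as the last step left them, time stands still between calls to the robot, and variables do not carry over. Pictures are saved under pics/ and viewed, at most 14 in all, crops included, and the job is handed in when it is done.

Besides the shell and the picture viewer there is one more tool, called by a JSON object that holds its "name" and its "arguments". arm_command: Moves the arm, as the interface text tells. Its arguments: {"type":"object","properties":{"series":{"type":"array"},"hand":{"type":"number"},"grip_force":{"type":"number"}},"required":["series"]}

```bash
mkdir -p pics; cat > h.py <<'E'
import numpy as np, cv2
from scipy.spatial.transform import Rotation as R
from workcell import bot
def Rot(o): 
    o=np.array(o,float); 
    return o if o.shape==(3,3) else R.from_euler('xyz',o,degrees=True).as_matrix()
def cam(name):
    s=bot.get_obs(); c=bot.camera(name)
    if 'T_tool_cam' in c:
        T=np.eye(4);T[:3,:3]=Rot(s['tcp_rot']);T[:3,3]=s['ee_pos'];T=T@np.array(c['T_tool_cam'])
    else:
        T=np.eye(4);T[:3,:3]=Rot(c['orientation']);T[:3,3]=c['xyz']
    c['T']=T; return c
def px2w(c,uv,z):
    p=cv2.undistortPoints(np.array([[uv]],float),np.array(c['camera_matrix']),np.array(c['dist_coeffs']))[0,0]
    d=c['T'][:3,:3]@np.array([p[0],-p[1],-1]);o=c['T'][:3,3]
    return o+d*(z-o[2])/d[2]
def w2px(c,P):
    q=c['T'][:3,:3].T@(np.array(P)-c['T'][:3,3]); q=q*[1,-1,-1]
    return cv2.projectPoints(q[None],np.zeros(3),np.zeros(3),np.array(c['camera_matrix']),np.array(c['dist_coeffs']))[0][0,0]
E
python3 - <<'E'
from h import *
print(bot.get_obs())
Z=dict(ammonite_32_center=.007,ammonite_42_center=.0085,ammonite_52_center=.01,ammonite_62_center=.0115,tray_start_bed=.016,tray_p_bed=.016,tray_mid_bed=.016,tray_q_bed=.016,tray_far_bed=.016,urchin_center=.0145)
for n in ['top','scene']:
    c=cam(n); cv2.imwrite(f'pics/{n}0.png',c['color']); print(n,c['xyz'],c['orientation'])
    for t,z in Z.items():
        for d in bot.mark_of(n,t)[:3]: print(t,np.round(d['location']),round(d['confidence'],2),px2w(c,d['location'],z).round(3))
E
```

```text
{'time': 0.0, 'q': array([ 7.03590772e+01,  5.00913335e+00,  1.00334772e+01,  9.50999818e+01,
       -7.76777939e-04,  9.00018588e+01]), 'qd': array([ 0.06395806,  0.01370846,  0.01869454,  0.03111061,  0.11657715,
       -0.00206713]), 'joint_efforts': array([ 2.44758558e-04, -5.20395827e+01,  4.64800930e+01,  1.63754012e-02,
        9.08142894e-08, -1.75483564e-05]), 'ee_pos': array([0.18479104, 0.51777147, 0.2305932 ]), 'tcp_rot': array([-1.79924362e+02,  7.79231059e-04,  1.60357219e+02]), 'wrist_force': array([-0.02677547,  0.18010595, -0.51841872]), 'torque': array([-0.01685675, -0.01543712,  0.06275929]), 'grasp_force': 0.0, 'opening': 0.0854573147290017}
top [0.42216767 0.00095598 0.80661894] [ 8.17172377e+00 -7.85816035e-02 -9.16598667e+01]
ammonite_32_center [373. 172.] 0.73 [ 0.661 -0.098  0.007]
ammonite_42_center [166. 259.] 0.91 [0.519 0.254 0.008]
ammonite_42_center [159. 313.] 0.8 [0.43  0.263 0.008]
ammonite_42_center [374. 172.] 0.46 [ 0.66  -0.1    0.008]
ammonite_52_center [486. 308.] 0.82 [ 0.423 -0.274  0.01 ]
ammonite_62_center [390. 293.] 0.97 [ 0.452 -0.117  0
[... 408 characters left out ...]
onite_32_center [367. 240.] 0.59 [ 0.438 -0.016  0.007]
ammonite_42_center [405. 374.] 0.94 [0.519 0.254 0.008]
ammonite_42_center [479. 313.] 0.9 [0.338 0.219 0.008]
ammonite_42_center [450. 360.] 0.7 [0.436 0.268 0.008]
ammonite_52_center [312. 154.] 0.64 [ 0.432 -0.281  0.01 ]
ammonite_62_center [337. 205.] 0.89 [ 0.453 -0.12   0.011]
tray_start_bed [330. 343.] 0.91 [0.608 0.15  0.016]
tray_p_bed [248. 248.] 0.61 [ 0.66  -0.098  0.016]
tray_mid_bed [272. 278.] 0.84 [ 0.645 -0.015  0.016]
tray_q_bed [295. 306.] 0.86 [0.631 0.058 0.016]
tray_far_bed [223. 226.] 0.95 [ 0.684 -0.173  0.016]
tray_far_bed [368. 239.] 0.41 [ 0.439 -0.011  0.016]
urchin_center [399. 298.] 0.75 [0.454 0.128 0.014]
```

View pics/top0.png

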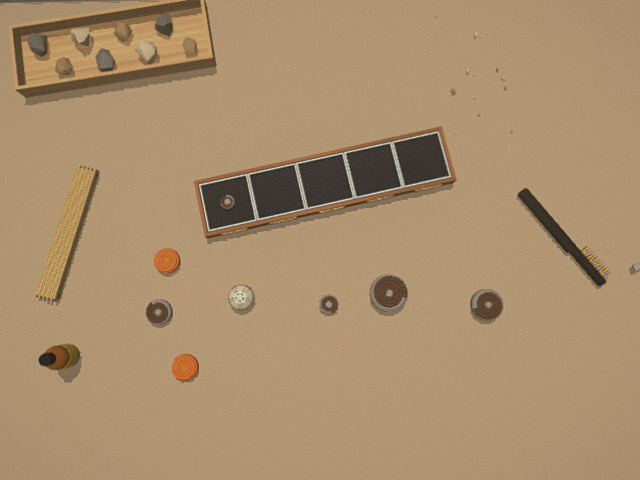

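View pics/scene0.png

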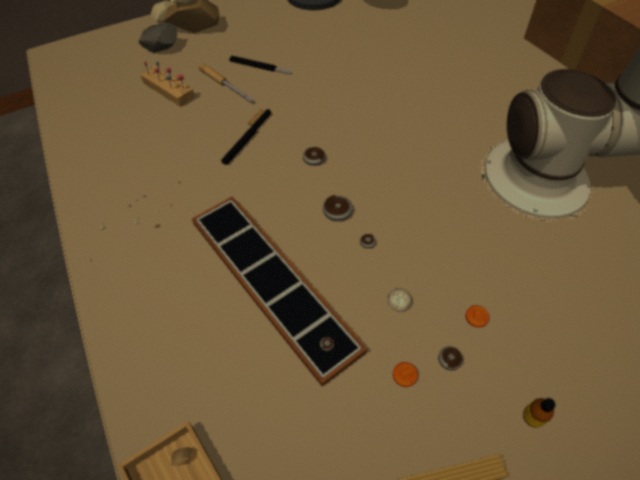

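Top view: the loose ammonites are the brown spirals at (328,304) 32, (158,312) 42, (486,305) 52 and (389,292) 62. The orange look-alikes at (166,261) and (185,368) and the urchin at (241,297) stay. The young shell is in the left tray at (227,202). The row runs right to the far tray at (422,159). Next I'll refine the positions by segmentation.

```bash
python3 - <<'E'
from h import *
c=cam('top'); im=c['color']
hsv=cv2.cvtColor(im,cv2.COLOR_BGR2HSV)
# rack: white rims
m=((hsv[...,1]<45)&(hsv[...,2]>130)).astype(np.uint8); m[:120]=0;m[245:]=0;m[:,:190]=0;m[:,465:]=0
ys,xs=np.nonzero(m); P=np.array([px2w(c,(x,y),.019)[:2] for x,y in zip(xs,ys)])
r=cv2.minAreaRect((P*1000).astype(np.float32)); print(r, len(P))
b=cv2.boxPoints(r); print(b.round(1))
bg=np.median(im.reshape(-1,3),axis=0); print(bg, np.median(hsv[280:330].reshape(-1,3),axis=0))
for n,(u,v),s in [('32',(328,304),32),('42',(158,312),42),('52',(486,305),52),('62',(389,292),62)]:
    w=im[v-26:v+26,u-26:u+26].astype(int)
    k=((w[...,2]-w[...,0])<(0.32*w[...,2])) | (w.sum(2)<200)
    k=cv2.morphologyEx(k.astype(np.uint8),cv2.MORPH_CLOSE,np.ones((3,3)))
    nl,l,st,ce=cv2.connectedComponentsWithStats(k); i=1+np.argmax(st[1:,4])
    cs,_=cv2.findContours((l==i).astype(np.uint8),0,1); (x,y),rr=cv2.minEnclosingCircle(cs[0]); h={'32':.014,'42':.017,'52':.02,'62':.023}[n]
    print(n,st[i],(x+u-26,y+v-26,rr),px2w(c,(x+u-26,y+v-26),h*.7).round(4), px2w(c,(x+u-26+rr,y+v-26),h)-px2w(c,(x+u-26-rr,y+v-26),h))
T=[cv2.resize(im[v-26:v+26,u-26:u+26],(290,290),interpolation=cv2.INTER_CUBIC) for u,v in [(328,304),(158,312),(486,305),(389,292)]]
cv2.imwrite('pics/crop1.png',np.vstack([np.hstack(T[:2]),np.hstack(T[2:])]))
E
```

```text
((639.3819580078125, -16.378952026367188), (94.51871490478516, 418.3246765136719), 11.29333209991455) 1696
[[ 552.1  179.5]
 [ 634.  -230.7]
 [ 726.7 -212.2]
 [ 644.8  198. ]]
[115. 149. 177.] [ 17.  89. 178.]
32 [ 17  17  20  20 257] (327.89726066589355, 304.404109954834, 10.260205268859863) [ 0.4366 -0.014   0.0098] [-0.00097008 -0.03356677  0.        ]
42 [ 14  13  26  26 512] (158.6428565979004, 311.8214282989502, 13.42244815826416) [0.4327 0.2629 0.0119] [-0.00130837 -0.0434278   0.        ]
52 [ 10  10  34  32 783] (486.5, 304.5, 16.86722755432129) [ 0.429  -0.2731  0.014 ] [-0.00152183 -0.054573    0.        ]
62 [  6   8  39  38 928] (388.09764671325684, 292.8611755371094, 19.257564544677734) [ 0.4524 -0.113   0.0161] [-0.00178467 -0.06247776  0.        ]
```

View pics/crop1.png

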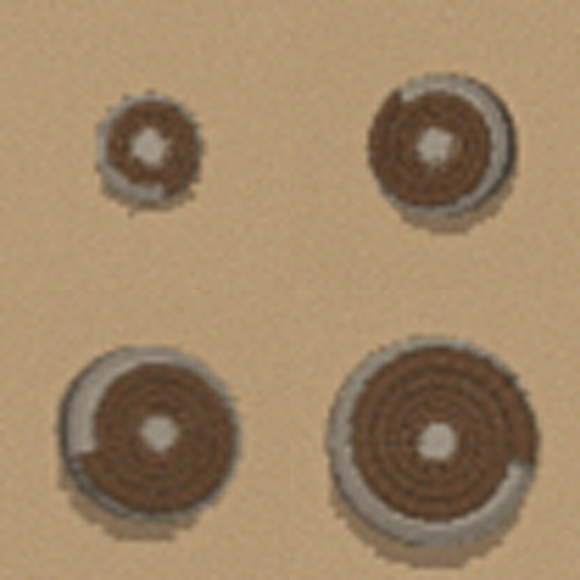

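The crops confirm four brown spirals on grey stone with diameters 33.6, 43, 54 and 62 mm, so each matches its listed size. The rack fit came out 94 mm wide instead of 83, so I'll refit on the dark foam.

```bash
python3 - <<'E'
from h import *
for n,box in [('top',(190,465,120,245)),('scene',(185,375,190,390))]:
    c=cam(n); im=c['color']; m=(im.max(2)<60).astype(np.uint8)
    x0,x1,y0,y1=box; k=np.zeros_like(m);k[y0:y1,x0:x1]=m[y0:y1,x0:x1]
    nl,l,st,ce=cv2.connectedComponentsWithStats(k,connectivity=4)
    C=[]
    for i in range(1,nl):
        if st[i,4]>500:
            cs,_=cv2.findContours((l==i).astype(np.uint8),0,1)
            P=np.array([px2w(c,p[0].astype(float),.016)[:2] for p in cs[0]])*1000
            r=cv2.minAreaRect(P.astype(np.float32)); C.append(r[0]); print(n,np.round(r[0],1),np.round(r[1],1),round(r[2],1))
    C=np.array(C); C=C[np.argsort(-C[:,1])]; print('mean',C.mean(0), 'dir',(C[-1]-C[0])/np.linalg.norm(C[-1]-C[0]),np.linalg.norm(C[-1]-C[0]))
s=bot.get_obs(); c=cam('wrist'); print(c['T_tool_cam'])
E
```

```text
top [619.7  65.4] [56.1 74.5] 11.6
mean [619.68054199  65.42368317] dir [nan nan] 0.0
scene [ 679.4 -182.1] [74.7 73.3] 11.3
scene [662.8 -99.1] [74.8 73.5] 11.4
scene [646.1 -16.5] [74.7 74.1] 11.4
scene [629.7  66.1] [74.8 74.5] 11.3
scene [613.3 148.9] [75.2 75.1] 11.2
mean [646.24360352 -16.53587189] dir [ 0.19577934 -0.98064797] 337.51358126599166
[[ 7.75133417e-04  9.63222893e-01  2.68702544e-01  6.82224739e-02]
 [ 9.99999666e-01 -6.77055208e-04 -4.57673681e-04 -4.14212673e-04]
 [-2.58915310e-04  2.68702809e-01 -9.63223096e-01 -1.42032755e-01]
 [ 0.00000000e+00  0.00000000e+00  0.00000000e+00  1.00000000e+00]]<stdin>:12: RuntimeWarning: invalid value encountered in divide
```

{"name": "arm_command", "arguments": {"series": [[-0.045,-0.022,0,0],[-0.09,-0.044,0,0],[-0.135,-0.066,0.02,0],[-0.18,-0.088,0.04,0],[-0.225,-0.11,0.06,0]], "hand": 0.07}}

```text
time: 1.8
ee_pos: [0.3531, 0.3453, 0.1753]
tcp_rot: [179.9, 0.0, 160.4]
wrist_force: [0.8, 0.7, -0.2]
opening: 0.0701
grasp_force: 0.0
```

{"name": "arm_command", "arguments": {"series": [[-0.04,-0.02,0.02,0],[-0.07,-0.036,0.05,0],[-0.094,-0.047,0.07,0],[-0.094,-0.047,0.07,0],[-0.094,-0.047,0.07,0]]}}

```text
time: 2.3
ee_pos: [0.4248, 0.2704, 0.1056]
tcp_rot: [-180.0, -0.0, 160.3]
wrist_force: [0.3, 0.3, -0.8]
opening: 0.0703
grasp_force: 0.0
```

```bash
cat > w.py <<'E'
from h import *
import sys
H={'32':.014,'42':.017,'52':.02,'62':.023}
def go(p,yaw,s=None):
    s=s or bot.get_obs(); y0=s['tcp_rot'][2]; y=np.radians(y0); d=np.array(p)-s['ee_pos']
    t=[np.cos(y)*d[0]+np.sin(y)*d[1], np.sin(y)*d[0]-np.cos(y)*d[1], -d[2]]
    return np.round(t,4), round(-np.radians((yaw-y0+180)%360-180),3)
def st():
    s=bot.get_obs(); print(round(s['time'],2),s['ee_pos'].round(4),s['tcp_rot'].round(1),s['wrist_force'].round(1),s['q'].round(0),s['opening'].round(4),round(float(s['grasp_force']),1))
def look(n,p,fn=None):
    "refine object n seen near p on bench: fit of grey/brown blob"
    c=cam('wrist'); im=c['color'];  h=H[n]
    if fn: cv2.imwrite(fn,im)
    u,v=w2px(c,[*p,h*.6]); ra=np.linalg.norm(w2px(c,[p[0]+int(n)/2000,p[1],h])-w2px(c,[*p,h]))
    w=im.astype(int); k=(((w[...,2]-w[...,0])<.32*w[...,2])|(w.sum(2)<200)).astype(np.uint8)
    mk=np.zeros_like(k); cv2.circle(mk,(int(u),int(v)),int(ra*1.5),1,-1); k=cv2.morphologyEx(k*mk,cv2.MORPH_CLOSE,np.ones((7,7)))
    nl,l,s,ce=cv2.connectedComponentsWithStats(k); i=1+np.argmax(s[1:,4])
    cs,_=cv2.findContours((l==i).astype(np.uint8),0,1); (x,y),r=cv2.minEnclosingCircle(max(cs,key=len))
    print('expected px',(u,v),ra,'fit',(x,y),r,'world',px2w(c,(x,y),h*.7).round(4),'diam',np.linalg.norm(px2w(c,(x+r,y),h)-px2w(c,(x-r,y),h)).round(4))
    for d in bot.mark_of('wrist',f'ammonite_{n}_center')[:2]: print(np.round(d['location']),round(d['confidence'],2),px2w(c,d['location'],h/2).round(4))
E
python3 - <<'E'
from w import *
st(); look('42',(.4327,.2629),'pics/w42.png')
E
```

```text
Traceback (most recent call last):
  File "w.py", line 9, in st
    s=bot.get_obs(); print(round(s['time'],2),s['ee_pos'].round(4),s['tcp_rot'].round(1),s['wrist_force'].round(1),s['q'].round(0),s['opening'].round(4),round(float(s['grasp_force']),1))
                                                                                                                                   ^^^^^^^^^^^^^^^^^^
AttributeError: 'float' object has no attribute 'round'
```

```bash
sed -i "s/s\['opening'\].round(4)/round(float(s['opening']),4)/" w.py; python3 - <<'E'
from w import *
st(); look('42',(.4327,.2629),'pics/w42.png'); st()
print(go((.4327,.2629,.004),160.36))
E
```

```text
2.3 [0.4248 0.2704 0.1056] [-180.    -0.   160.3] [ 0.3  0.3 -0.8] [ 32.  -2. -11.  81.   0.  52.] 0.0703 0.0
expected px (np.float64(312.8753093130993), np.float64(255.73596906220354)) 31.308868319596453 fit (316.2727355957031, 252.13636779785156) 32.50326919555664 world [0.4306 0.266  0.0119] diam 0.0406
[196. 144.] 0.71 [0.3426 0.2202 0.0085]
[316. 251.] 0.61 [0.4312 0.2658 0.0085]
2.4 [0.4247 0.2716 0.1067] [179.9   0.  160.4] [ 0.1 -0.   0. ] [ 33.  -2. -11.  81.   0.  52.] 0.07 0.0
(array([-0.0104, -0.0055,  0.1027]), np.float64(0.0))
```

View pics/w42.png

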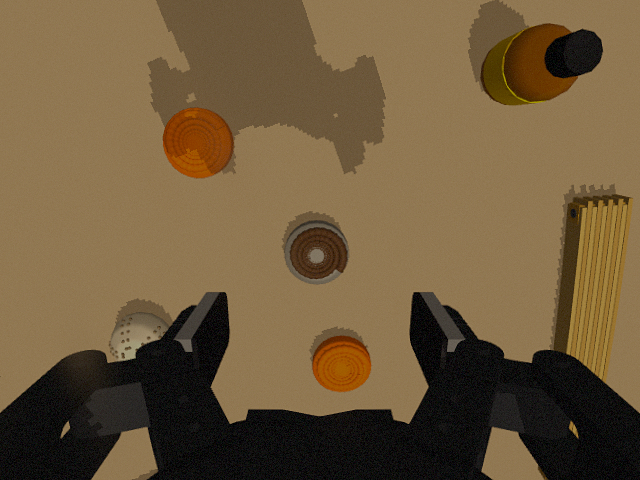

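The 42 mm ammonite is at (316,252) in the wrist view, with the orange ones clear at (198,143) and (341,364). I'll grasp it now.

{"name": "arm_command", "arguments": {"series": [[-0.0084,-0.004,0.02,0],[-0.0084,-0.004,0.06,0],[-0.0084,-0.004,0.09,0],[-0.0084,-0.004,0.1035,0],[-0.0084,-0.004,0.1035,0]]}}

```text
time: 2.9
ee_pos: [0.4303, 0.2646, 0.0014]
tcp_rot: [-179.9, -0.1, 160.4]
wrist_force: [0.1, -0.2, -0.3]
opening: 0.0702
grasp_force: 0.0
```

{"name": "arm_command", "arguments": {"series": [[0,0,0,0],[0,0,0,0],[0,0,0,0],[0,0,0,0],[0,0,0,0]], "hand": 0.03, "grip_force": 40}}

```text
time: 3.4
ee_pos: [0.4324, 0.2652, 0.0046]
tcp_rot: [179.8, 0.1, 160.4]
wrist_force: [-1.9, 1.1, 7.2]
opening: 0.0404
grasp_force: 39.7
```

```bash
python3 - <<'E'
from w import *
st()
print(go((.6462,-.0165,.12),90))
E
```

```text
3.4 [0.4324 0.2652 0.0046] [1.798e+02 1.000e-01 1.604e+02] [-1.9  1.1  7.2] [ 32.   1. -19.  70.   0.  51.] 0.0404 39.7
(array([-0.296 , -0.1935, -0.1154]), np.float64(1.228))
```

The 7 N upward force suggests the fingertips are touching the bench. I'll regrip 5 mm higher, which also keeps them clear of the tray rims.

{"name": "arm_command", "arguments": {"series": [[0,0,0,0],[0,0,-0.002,0],[0,0,-0.005,0],[0,0,-0.005,0],[0,0,-0.005,0]], "hand": 0.055}}

```text
time: 3.9
ee_pos: [0.4314, 0.2643, 0.0073]
tcp_rot: [180.0, 0.0, 160.4]
wrist_force: [-0.3, -0.3, -0.9]
opening: 0.055
grasp_force: 0.0
```

{"name": "arm_command", "arguments": {"series": [[0,0,0,0],[0,0,0,0],[0,0,0,0],[0,0,0,0],[0,0,0,0]], "hand": 0.03}}

```text
time: 4.4
ee_pos: [0.4314, 0.2643, 0.0076]
tcp_rot: [180.0, 0.0, 160.4]
wrist_force: [-1.5, -1.0, 5.8]
opening: 0.0397
grasp_force: 39.8
```

```bash
python3 - <<'E'
from w import *
c=cam('wrist'); cv2.imwrite('pics/g42.png',c['color']);st()
print(go((.6462,-.0165,.12),90))
E
```

```text
4.45 [0.4314 0.2643 0.0075] [180.    0.  160.4] [-1.8 -0.3  5.1] [ 31.   1. -19.  70.  -0.  51.] 0.0395 39.8
(array([-0.2967, -0.1922, -0.1125]), np.float64(1.228))
```

View pics/g42.png

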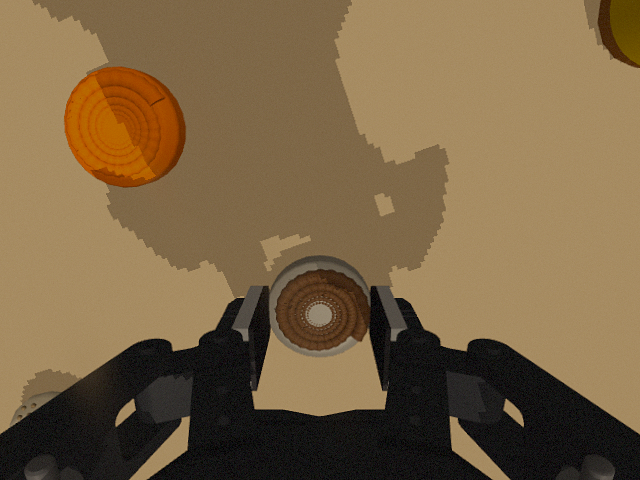

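```bash
python3 - <<'E'
from w import *
c=cam('wrist'); s=bot.get_obs(); p=px2w(c,(320,306),.014); print(p, go(p,160.4))
for n in (0,-.0045,-.019): print(n, w2px(c,s['ee_pos']-[0,0,n]))
E
```

```text
[0.42826792 0.26536252 0.014     ] (array([ 0.0033, -0.0001, -0.0064]), np.float64(-0.001))
0 [320.10820905 306.53540939]
-0.0045 [320.13866764 311.60109818]
-0.019 [320.24959914 330.06562444]
```

{"name": "arm_command", "arguments": {"series": [[0,0,-0.03,0.05],[-0.02,-0.012,-0.06,0.17],[-0.05,-0.032,-0.08,0.32],[-0.085,-0.055,-0.09,0.46],[-0.12,-0.078,-0.095,0.6]]}}

```text
time: 5.0
ee_pos: [0.5193, 0.1495, 0.1034]
tcp_rot: [179.9, 0.0, 125.7]
wrist_force: [0.1, -0.4, -1.0]
opening: 0.0393
grasp_force: 40.4
```

```bash
python3 - <<'E'
from w import *
st()
print(go((.6462,-.018,.10),90))
E
```

```text
5.0 [0.5193 0.1495 0.1034] [179.9   0.  125.7] [ 0.1 -0.4 -1. ] [16.  3. -6. 81.  0. 70.] 0.0393 40.4
(array([-0.2101,  0.0053,  0.0034]), np.float64(0.623))
```

{"name": "arm_command", "arguments": {"series": [[-0.04,0.001,0,0.12],[-0.09,0.002,0.003,0.25],[-0.135,0.003,0.003,0.38],[-0.18,0.0045,0.003,0.5],[-0.21,0.0053,0.003,0.623]]}}

```text
time: 5.5
ee_pos: [0.6469, -0.019, 0.0983]
tcp_rot: [-180.0, 0.0, 89.9]
wrist_force: [-0.2, 0.3, 0.1]
opening: 0.0393
grasp_force: 40.5
```

{"name": "arm_command", "arguments": {"series": [[0,0,0,0],[0,0,0.01,0],[0,0,0.025,0],[0,0,0.04,0],[0,0,0.05,0]]}}

```text
time: 6.0
ee_pos: [0.6445, -0.0154, 0.0468]
tcp_rot: [-179.9, -0.0, 90.4]
wrist_force: [0.3, 0.3, -0.6]
opening: 0.0395
grasp_force: 40.5
```

```bash
python3 - <<'E'
from w import *
c=cam('wrist'); cv2.imwrite('pics/p42.png',c['color']);st()
print(go((.6462,-.018,.024),90))
E
```

```text
6.05 [ 0.644  -0.0155  0.0454] [-179.8   -0.    90.4] [-0.3 -0.4 -2.8] [-1. 18.  5. 77.  0. 88.] 0.0395 40.5
(array([-0.0025,  0.0021,  0.0214]), np.float64(0.006))
```

View pics/p42.png

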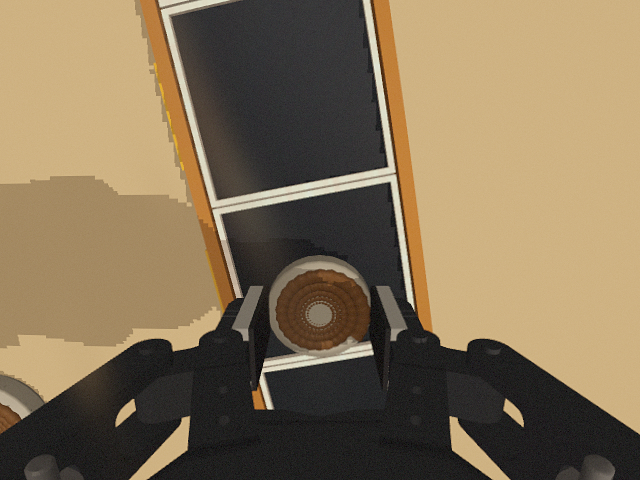

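{"name": "arm_command", "arguments": {"series": [[-0.0025,0.0025,0.004,0],[-0.0025,0.0025,0.01,0],[-0.0025,0.0025,0.016,0],[-0.0025,0.0025,0.0205,0],[-0.0025,0.0025,0.0205,0]]}}

```text
time: 6.55
ee_pos: [0.648, -0.0188, 0.028]
tcp_rot: [-179.9, -0.0, 90.3]
wrist_force: [-0.7, -0.1, -0.6]
opening: 0.0396
grasp_force: 40.5
```

```bash
python3 - <<'E'
from w import *
c=cam('wrist');st();print(go((.6462,-.018,.024),90))
c=cam('wrist');st()
E
```

```text
6.6 [ 0.6481 -0.0188  0.0285] [-180.    -0.    90.3] [ 0.  -0.6 -0.1] [-2. 19.  4. 75.  0. 88.] 0.0397 40.5
(array([ 0.0008, -0.0019,  0.0045]), np.float64(0.005))
6.65 [ 0.6483 -0.0189  0.0288] [180.    0.   90.3] [ 0.1  0.9 -0.9] [-2. 19.  4. 75. -0. 88.] 0.0396 40.5
```

{"name": "arm_command", "arguments": {"series": [[0,-0.001,0.001,0],[0,-0.001,0.002,0],[0,-0.001,0.003,0],[0,-0.001,0.0035,0],[0,-0.001,0.004,0]]}}

```text
time: 7.15
ee_pos: [0.6473, -0.0188, 0.0247]
tcp_rot: [180.0, 0.0, 90.3]
wrist_force: [-0.0, 0.2, -0.6]
opening: 0.0395
grasp_force: 40.5
```

{"name": "arm_command", "arguments": {"series": [[0,0,0.0005,0],[0,0,0.001,0],[0,0,0.001,0],[0,0,0.001,0],[0,0,0.001,0]]}}

```text
time: 7.65
ee_pos: [0.6473, -0.0189, 0.0237]
tcp_rot: [180.0, 0.0, 90.3]
wrist_force: [-0.2, -0.1, 0.1]
opening: 0.0397
grasp_force: 40.7
```

{"name": "arm_command", "arguments": {"series": [[0,0,0.0005,0],[0,0,0.001,0],[0,0,0.001,0],[0,0,0.001,0],[0,0,0.001,0]]}}

```text
time: 8.15
ee_pos: [0.6474, -0.0188, 0.0236]
tcp_rot: [180.0, 0.0, 90.3]
wrist_force: [-2.6, -0.0, 6.2]
opening: 0.0397
grasp_force: 41.2
```

Contact with the foam at 0.0236. I'll release, rise, and head for the 32 mm one.

{"name": "arm_command", "arguments": {"series": [[0,0,-0.0005,0],[0,0,-0.0005,0],[0,0,-0.0005,0],[0,0,-0.0005,0],[0,0,-0.0005,0]], "hand": 0.06}}

```text
time: 8.65
ee_pos: [0.6473, -0.0188, 0.0231]
tcp_rot: [-180.0, -0.0, 90.3]
wrist_force: [-0.8, 0.1, 0.5]
opening: 0.0603
grasp_force: 0.0
```

{"name": "arm_command", "arguments": {"series": [[0,0,-0.015,0],[0,0,-0.04,0],[0,0,-0.075,0],[0.0,-0.03,-0.085,0],[0.0,-0.07,-0.085,0]]}}

```text
time: 9.15
ee_pos: [0.5787, -0.0192, 0.1115]
tcp_rot: [179.7, 0.0, 90.3]
wrist_force: [0.1, 0.8, -0.6]
opening: 0.0599
grasp_force: 0.0
```

{"name": "arm_command", "arguments": {"series": [[0,-0.045,0,0],[0,-0.09,0,0],[0,-0.13,0,0],[0,-0.14,0,0],[0,-0.14,0,0]]}}

```text
time: 9.65
ee_pos: [0.4371, -0.0199, 0.1098]
tcp_rot: [179.8, 0.0, 90.3]
wrist_force: [0.8, 0.1, 0.4]
opening: 0.0603
grasp_force: 0.0
```

```bash
python3 - <<'E'
from w import *
st(); look('32',(.4366,-.014),'pics/w32.png'); st()
print(go((.4366,-.014,.006),90))
c=cam('top'); cv2.imwrite('pics/topcheck.png',cv2.resize(c['color'][110:340,140:520],None,fx=2,fy=2))
E
```

```text
9.65 [ 0.4371 -0.0199  0.1098] [179.8   0.   90.3] [0.8 0.1 0.4] [ -3. -11. -19.  82.   0.  87.] 0.0603 0.0
expected px (np.float64(318.4767247536159), np.float64(228.6521863394198)) 25.253885659794317 fit (318.4566345214844, 228.4268341064453) 24.550155639648438 world [ 0.4366 -0.0135  0.0098] diam 0.031
[324. 230.] 0.69 [ 0.4401 -0.0152  0.007 ]
9.75 [ 0.4386 -0.0199  0.1092] [179.9   0.   90.3] [-0.2 -0.4 -0.4] [ -3. -11. -19.  82.   0.  87.] 0.0602 0.0
(array([ 0.0059, -0.0019,  0.1032]), np.float64(0.005))
```

View pics/w32.png

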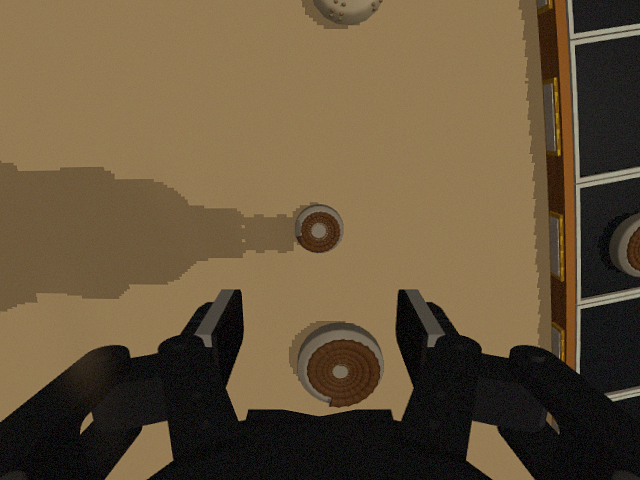

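{"name": "arm_command", "arguments": {"series": [[0.006,-0.001,0.03,0],[0.006,-0.001,0.065,0],[0.006,-0.001,0.09,0],[0.006,-0.001,0.104,0],[0.006,-0.001,0.104,0]], "hand": 0.05}}

```text
time: 10.3
ee_pos: [0.4357, -0.0138, 0.0025]
tcp_rot: [-179.8, -0.0, 90.3]
wrist_force: [-0.0, -0.5, 0.6]
opening: 0.0501
grasp_force: 0.0
```

{"name": "arm_command", "arguments": {"series": [[0,0,0,0],[0,0,0,0],[0,0,0,0],[0,0,0,0],[0,0,0,0]], "hand": 0.02}}

```text
time: 10.8
ee_pos: [0.4375, -0.0139, 0.0056]
tcp_rot: [179.8, 0.0, 90.3]
wrist_force: [-0.3, 0.8, 5.0]
opening: 0.0292
grasp_force: 40.1
```

```bash
python3 - <<'E'
from w import *
st(); print(go((.6297,.066,.09),90))
E
```

```text
10.8 [ 0.4375 -0.0139  0.0056] [179.8   0.   90.3] [-0.3  0.8  5. ] [ -2.  -9. -28.  70.  -0.  88.] 0.0292 40.1
(array([ 0.079 ,  0.1926, -0.0844]), np.float64(0.005))
```

{"name": "arm_command", "arguments": {"series": [[0,0,-0.02,0],[0,0,-0.05,0],[0.01,0.025,-0.075,0],[0.025,0.06,-0.085,0],[0.04,0.1,-0.085,0]]}}

```text
time: 11.3
ee_pos: [0.5382, 0.0271, 0.0922]
tcp_rot: [179.7, -0.0, 90.3]
wrist_force: [0.3, 0.6, 0.7]
opening: 0.0293
grasp_force: 39.6
```

{"name": "arm_command", "arguments": {"series": [[0.015,0.037,0,0],[0.028,0.068,0,0],[0.036,0.086,0,0],[0.039,0.0926,0,0],[0.039,0.0926,0,0]]}}

```text
time: 11.8
ee_pos: [0.6286, 0.0663, 0.0889]
tcp_rot: [-180.0, 0.0, 90.3]
wrist_force: [-0.2, -0.1, -0.2]
opening: 0.0294
grasp_force: 39.6
```

{"name": "arm_command", "arguments": {"series": [[0,0,0.015,0],[0,0,0.035,0],[0,0,0.05,0],[0,0,0.057,0],[0,0,0.057,0]]}}

```text
time: 12.3
ee_pos: [0.6274, 0.0657, 0.0309]
tcp_rot: [-179.9, 0.0, 90.3]
wrist_force: [0.7, 0.0, 0.9]
opening: 0.0294
grasp_force: 39.6
```

{"name": "arm_command", "arguments": {"series": [[0,0,0.002,0],[0,0,0.005,0],[0,0,0.008,0],[0,0,0.009,0],[0,0,0.009,0]]}}

```text
time: 12.8
ee_pos: [0.6284, 0.0661, 0.0231]
tcp_rot: [-180.0, 0.0, 90.3]
wrist_force: [0.0, 1.2, 0.5]
opening: 0.0293
grasp_force: 39.6
```

```bash
python3 - <<'E'
from w import *
c=cam('wrist'); cv2.imwrite('pics/p32.png',c['color']);st(); print(go((.6297,.066,.0215),90))
E
```

```text
12.85 [0.6285 0.0661 0.0232] [180.    0.   90.3] [-0.4 -0.1 -0.7] [ 6. 17.  1. 74. -0. 96.] 0.0298 39.6
(array([-0.0001,  0.0012,  0.0017]), np.float64(0.005))
```

View pics/p32.png

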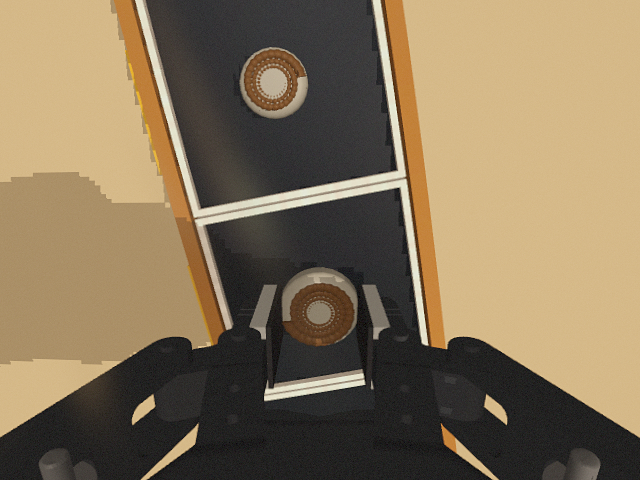

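{"name": "arm_command", "arguments": {"series": [[0,0.001,0.0005,0],[0,0.001,0.001,0],[0,0.001,0.001,0],[0,0.001,0.001,0],[0,0.001,0.001,0]]}}

```text
time: 13.35
ee_pos: [0.6295, 0.0661, 0.0223]
tcp_rot: [180.0, -0.0, 90.3]
wrist_force: [0.3, -0.6, 0.2]
opening: 0.0295
grasp_force: 39.6
```

{"name": "arm_command", "arguments": {"series": [[0,0,0.0005,0],[0,0,0.001,0],[0,0,0.001,0],[0,0,0.001,0],[0,0,0.001,0]]}}

```text
time: 13.85
ee_pos: [0.6296, 0.0661, 0.0217]
tcp_rot: [180.0, -0.0, 90.3]
wrist_force: [-2.1, 0.2, 5.2]
opening: 0.0295
grasp_force: 40.2
```

{"name": "arm_command", "arguments": {"series": [[0,0,-0.0003,0],[0,0,-0.0003,0],[0,0,-0.0003,0],[0,0,-0.0003,0],[0,0,-0.0003,0]], "hand": 0.046}}

```text
time: 14.35
ee_pos: [0.6295, 0.066, 0.0214]
tcp_rot: [-180.0, 0.0, 90.3]
wrist_force: [-0.8, 0.2, -0.8]
opening: 0.046
grasp_force: 0.0
```

{"name": "arm_command", "arguments": {"series": [[0,0,-0.015,0],[0,0,-0.045,0],[0,0,-0.08,0],[-0.025,-0.015,-0.09,0],[-0.06,-0.035,-0.09,0]]}}

```text
time: 14.85
ee_pos: [0.5962, 0.0064, 0.1152]
tcp_rot: [179.7, -0.0, 90.4]
wrist_force: [0.4, -0.3, -0.6]
opening: 0.046
grasp_force: 0.0
```

{"name": "arm_command", "arguments": {"series": [[-0.035,-0.021,0,0],[-0.075,-0.045,0,0],[-0.115,-0.069,0,0],[-0.155,-0.093,0,0],[-0.195,-0.115,0,0]], "hand": 0.075}}

```text
time: 15.35
ee_pos: [0.4797, -0.1911, 0.113]
tcp_rot: [179.9, 0.0, 90.3]
wrist_force: [1.5, -1.0, 0.7]
opening: 0.0751
grasp_force: 0.0
```

{"name": "arm_command", "arguments": {"series": [[-0.035,-0.021,0,0],[-0.065,-0.038,0,0],[-0.08,-0.048,0,0],[-0.09,-0.05,0,0],[-0.09,-0.05,0,0]]}}

```text
time: 15.85
ee_pos: [0.4314, -0.2808, 0.1123]
tcp_rot: [179.9, 0.0, 90.2]
wrist_force: [-0.7, 0.1, 0.1]
opening: 0.075
grasp_force: 0.0
```

```bash
python3 - <<'E'
from w import *
cam('wrist'); cam('wrist'); st(); look('52',(.429,-.2731),'pics/w52.png'); st()
print(go((.429,-.2731,.008),90))
E
```

```text
15.95 [ 0.4317 -0.2795  0.1119] [180.   -0.   90.3] [ 0.2  0.6 -0.8] [-33.  -1.  -9.  82.   0.  57.] 0.0746 0.0
expected px (np.float64(315.33983957052646), np.float64(228.49156900832025)) 41.69251559779039 fit (315.08648681640625, 229.6171875) 39.94636154174805 world [ 0.4289 -0.2733  0.014 ] diam 0.0497
[317. 231.] 0.84 [ 0.4302 -0.2753  0.01  ]
16.05 [ 0.4318 -0.2791  0.1116] [180.   -0.   90.4] [ 0.6  0.1 -0.2] [-33.  -1.  -9.  82.   0.  57.] 0.0751 0.0
(array([ 0.006 , -0.0027,  0.1036]), np.float64(0.006))
```

View pics/w52.png

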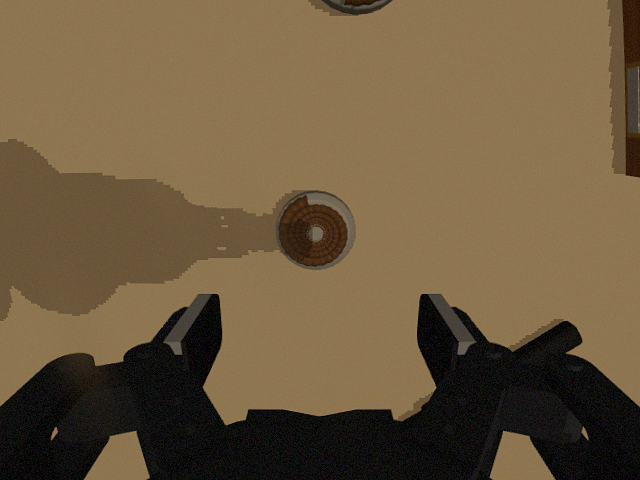

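{"name": "arm_command", "arguments": {"series": [[0.0055,-0.0025,0.025,0],[0.0055,-0.0025,0.06,0],[0.0055,-0.0025,0.09,0],[0.0055,-0.0025,0.102,0],[0.0055,-0.0025,0.1045,0]]}}

```text
time: 16.55
ee_pos: [0.4283, -0.2734, 0.0059]
tcp_rot: [-179.9, -0.1, 90.3]
wrist_force: [0.3, -0.2, 0.1]
opening: 0.0748
grasp_force: 0.0
```

{"name": "arm_command", "arguments": {"series": [[0,0,0,0],[0,0,0,0],[0,0,0,0],[0,0,0,0],[0,0,0,0]], "hand": 0.04}}

```text
time: 17.05
ee_pos: [0.4298, -0.275, 0.009]
tcp_rot: [179.8, 0.1, 90.3]
wrist_force: [0.3, 2.0, 6.6]
opening: 0.0498
grasp_force: 41.7
```

```bash
python3 - <<'E'
from w import *
st(); print(go((.6627,-.099,.09),90))
E
```

```text
17.05 [ 0.4298 -0.275   0.009 ] [1.798e+02 1.000e-01 9.030e+01] [0.3 2.  6.6] [-33.   1. -19.  70.   0.  57.] 0.0498 41.7
(array([ 0.1748,  0.2338, -0.081 ]), np.float64(0.005))
```

{"name": "arm_command", "arguments": {"series": [[0,0,-0.02,0],[0,0,-0.05,0],[0.015,0.02,-0.075,0],[0.035,0.047,-0.082,0],[0.058,0.078,-0.082,0]]}}

```text
time: 17.55
ee_pos: [0.5081, -0.2164, 0.0921]
tcp_rot: [179.8, 0.1, 90.2]
wrist_force: [1.0, -0.9, -1.0]
opening: 0.0494
grasp_force: 41.7
```

{"name": "arm_command", "arguments": {"series": [[0.024,0.032,0,0],[0.048,0.064,0,0],[0.072,0.096,0,0],[0.094,0.125,0,0],[0.108,0.145,0,0]]}}

```text
time: 18.05
ee_pos: [0.6527, -0.1055, 0.0896]
tcp_rot: [179.9, 0.0, 90.4]
wrist_force: [0.6, -0.9, -1.7]
opening: 0.0496
grasp_force: 41.7
```

{"name": "arm_command", "arguments": {"series": [[0.007,0.008,0,0],[0.0085,0.0108,0.01,0],[0.0085,0.0108,0.03,0],[0.0085,0.0108,0.048,0],[0.0085,0.0108,0.057,0]]}}

```text
time: 18.55
ee_pos: [0.6599, -0.0996, 0.0299]
tcp_rot: [-179.8, -0.0, 90.2]
wrist_force: [0.6, -0.2, -0.6]
opening: 0.0499
grasp_force: 41.8
```

{"name": "arm_command", "arguments": {"series": [[0,0,0.002,0],[0,0,0.004,0],[0,0,0.005,0],[0,0,0.005,0],[0,0,0.005,0]]}}

```text
time: 19.05
ee_pos: [0.6619, -0.0988, 0.0277]
tcp_rot: [179.9, 0.0, 90.3]
wrist_force: [0.1, -0.3, -1.4]
opening: 0.0499
grasp_force: 41.8
```

```bash
python3 - <<'E'
from w import *
c=cam('wrist'); cv2.imwrite('pics/p52.png',c['color']);st(); print(go((.6627,-.099,.024),90))
E
```

```text
19.1 [ 0.6619 -0.0988  0.0276] [180.    0.   90.3] [-0.4  0.8 -1. ] [-8. 22.  8. 76.  0. 81.] 0.0497 41.8
(array([-0.0002,  0.0008,  0.0036]), np.float64(0.005))
```

View pics/p52.png

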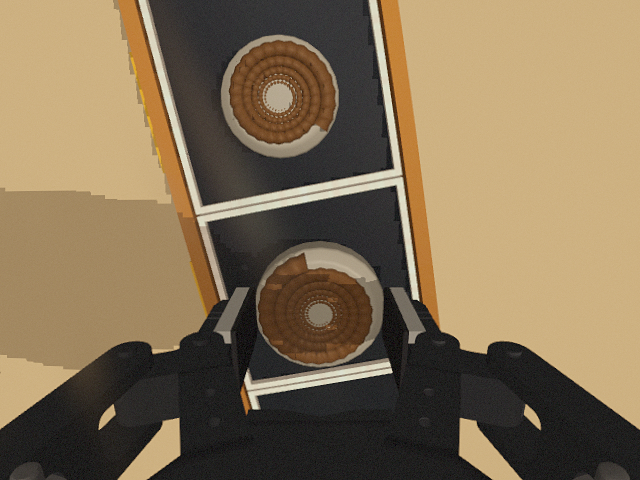

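The 42 mm one sits centred in its tray at (279,97). The 52 mm one is held over the next tray, so I'll lower it.

{"name": "arm_command", "arguments": {"series": [[0,0.0008,0.001,0],[0,0.0008,0.002,0],[0,0.0008,0.0027,0],[0,0.0008,0.0027,0],[0,0.0008,0.0027,0]]}}

```text
time: 19.6
ee_pos: [0.6626, -0.0987, 0.0251]
tcp_rot: [180.0, 0.0, 90.3]
wrist_force: [-2.2, 0.9, 5.5]
opening: 0.0493
grasp_force: 42.3
```

{"name": "arm_command", "arguments": {"series": [[0,0,0.0005,0],[0,0,0.001,0],[0,0,0.001,0],[0,0,0.001,0],[0,0,0.001,0]]}}

```text
time: 20.1
ee_pos: [0.6626, -0.0987, 0.025]
tcp_rot: [179.9, 0.0, 90.3]
wrist_force: [-4.9, 0.9, 10.5]
opening: 0.0494
grasp_force: 42.9
```

{"name": "arm_command", "arguments": {"series": [[0,0,-0.001,0],[0,0,-0.001,0],[0,0,-0.001,0],[0,0,-0.001,0],[0,0,-0.001,0]], "hand": 0.066}}

```text
time: 20.6
ee_pos: [0.6623, -0.0987, 0.024]
tcp_rot: [-180.0, -0.0, 90.3]
wrist_force: [-0.2, 0.5, -0.1]
opening: 0.0659
grasp_force: 0.0
```

{"name": "arm_command", "arguments": {"series": [[0,0,-0.015,0],[0,0,-0.045,0],[0,0,-0.08,0],[0,-0.03,-0.09,0],[-0.005,-0.065,-0.09,0]]}}

```text
time: 21.1
ee_pos: [0.5986, -0.1039, 0.1177]
tcp_rot: [179.7, 0.0, 90.3]
wrist_force: [-0.7, 0.2, 0.4]
opening: 0.066
grasp_force: 0.0
```

{"name": "arm_command", "arguments": {"series": [[-0.003,-0.04,0,0],[-0.008,-0.085,0,0],[-0.012,-0.12,0,0],[-0.014,-0.142,0,0],[-0.014,-0.145,0,0]], "hand": 0.0854}}

```text
time: 21.6
ee_pos: [0.4509, -0.1191, 0.116]
tcp_rot: [179.9, 0.0, 90.2]
wrist_force: [0.1, 0.7, 0.9]
opening: 0.0855
grasp_force: 0.0
```

```bash
python3 - <<'E'
from w import *
cam('wrist'); cam('wrist'); st(); look('62',(.4524,-.113),'pics/w62.png'); st()
print(go((.4524,-.113,.006),90))
E
```

```text
21.7 [ 0.4528 -0.119   0.1157] [179.9   0.   90.3] [ 0.2  0.2 -0.2] [-15.  -7. -15.  82.   0.  75.] 0.0855 0.0
expected px (np.float64(318.62796483424887), np.float64(228.28563878346125)) 49.49763245258243 fit (318.6206970214844, 228.0) 47.44522476196289 world [ 0.4524 -0.1122  0.0161] diam 0.0592
[318. 231.] 0.64 [ 0.452  -0.1156  0.0115]
21.8 [ 0.4534 -0.1189  0.115 ] [179.9   0.   90.3] [0.3 0.4 0.3] [-15.  -7. -15.  82.   0.  75.] 0.0852 0.0
(array([ 0.0059, -0.001 ,  0.109 ]), np.float64(0.005))
```

{"name": "arm_command", "arguments": {"series": [[0.0055,-0.001,0.025,0],[0.0055,-0.001,0.06,0],[0.0055,-0.001,0.09,0],[0.0055,-0.001,0.104,0],[0.0055,-0.001,0.108,0]]}}

```text
time: 22.3
ee_pos: [0.4511, -0.113, 0.0049]
tcp_rot: [-179.8, -0.0, 90.3]
wrist_force: [0.2, -0.5, 0.6]
opening: 0.0855
grasp_force: 0.0
```

{"name": "arm_command", "arguments": {"series": [[0,0,0,0],[0,0,0,0],[0,0,0,0],[0,0,0,0],[0,0,0,0]], "hand": 0.05}}

```text
time: 22.8
ee_pos: [0.4527, -0.1136, 0.0082]
tcp_rot: [179.8, 0.0, 90.3]
wrist_force: [-0.4, 1.4, 6.3]
opening: 0.0599
grasp_force: 43.6
```

```bash
python3 - <<'E'
from w import *
st(); print(go((.679,-.1815,.09),90))
E
```

```text
22.8 [ 0.4527 -0.1136  0.0082] [179.8   0.   90.3] [-0.4  1.4  6.3] [-14.  -5. -25.  70.   0.  76.] 0.0599 43.6
(array([-0.0691,  0.2259, -0.0818]), np.float64(0.005))
```

{"name": "arm_command", "arguments": {"series": [[0,0,-0.02,0],[0,0,-0.05,0],[-0.007,0.022,-0.075,0],[-0.016,0.052,-0.082,0],[-0.027,0.088,-0.082,0]], "grip_force": 45}}

```text
time: 23.3
ee_pos: [0.5416, -0.1405, 0.0915]
tcp_rot: [179.7, 0.1, 90.3]
wrist_force: [-0.1, 0.8, -1.5]
opening: 0.0597
grasp_force: 49.2
```

{"name": "arm_command", "arguments": {"series": [[-0.011,0.036,0,0],[-0.021,0.07,0,0],[-0.031,0.1,0,0],[-0.038,0.125,0,0],[-0.042,0.137,0,0]]}}

```text
time: 23.8
ee_pos: [0.6787, -0.1817, 0.0881]
tcp_rot: [180.0, 0.0, 90.3]
wrist_force: [-0.5, -0.1, -1.4]
opening: 0.0601
grasp_force: 49.2
```

{"name": "arm_command", "arguments": {"series": [[0,0.001,0,0],[0,0.001,0.01,0],[0,0.001,0.03,0],[0,0.001,0.048,0],[0,0.001,0.056,0]]}}

```text
time: 24.3
ee_pos: [0.6761, -0.1807, 0.0302]
tcp_rot: [-179.8, -0.0, 90.3]
wrist_force: [-0.2, -1.2, -0.8]
opening: 0.0596
grasp_force: 49.2
```

{"name": "arm_command", "arguments": {"series": [[0,0,0.002,0],[0,0,0.004,0],[0,0,0.005,0],[0,0,0.005,0],[0,0,0.005,0]]}}

```text
time: 24.8
ee_pos: [0.6781, -0.1813, 0.0279]
tcp_rot: [180.0, 0.0, 90.3]
wrist_force: [0.5, 0.6, -0.2]
opening: 0.0595
grasp_force: 49.2
```

```bash
python3 - <<'E'
from w import *
c=cam('wrist'); cv2.imwrite('pics/p62.png',c['color']);st(); print(go((.679,-.1815,.0242),90))
E
```

```text
24.85 [ 0.6781 -0.1812  0.0278] [180.    0.   90.3] [ 0.1  0.1 -1.1] [-15.  27.  14.  77.  -0.  75.] 0.0596 49.2
(array([-0.0003,  0.0009,  0.0036]), np.float64(0.005))
```

View pics/p62.png

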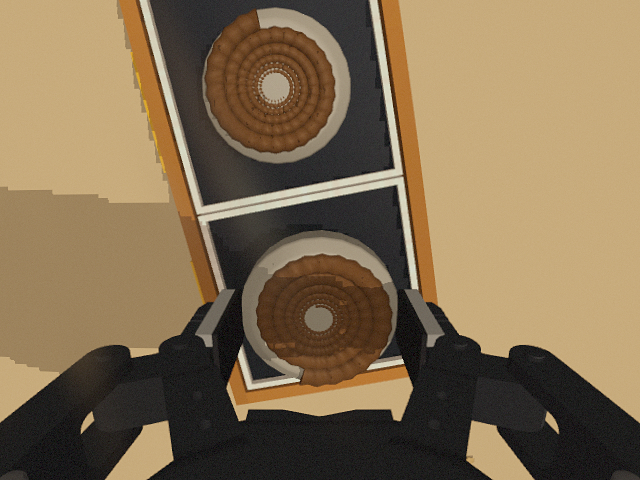

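The 52 mm one is centred at (277,87), and the 62 mm one is held over the end tray. I'll lower it.

{"name": "arm_command", "arguments": {"series": [[0,0.001,0.001,0],[0,0.001,0.002,0],[0,0.001,0.0028,0],[0,0.001,0.0028,0],[0,0.001,0.0028,0]]}}

```text
time: 25.35
ee_pos: [0.6788, -0.1812, 0.0244]
tcp_rot: [-180.0, -0.0, 90.3]
wrist_force: [0.2, 0.0, -1.4]
opening: 0.0598
grasp_force: 49.2
```

{"name": "arm_command", "arguments": {"series": [[0,0,0.0005,0],[0,0,0.0008,0],[0,0,0.0008,0],[0,0,0.0008,0],[0,0,0.0008,0]]}}

```text
time: 25.85
ee_pos: [0.6788, -0.1812, 0.0244]
tcp_rot: [180.0, 0.0, 90.3]
wrist_force: [-2.9, 1.7, 5.4]
opening: 0.0598
grasp_force: 49.9
```

{"name": "arm_command", "arguments": {"series": [[0,0,-0.0004,0],[0,0,-0.0004,0],[0,0,-0.0004,0],[0,0,-0.0004,0],[0,0,-0.0004,0]], "hand": 0.077}}

```text
time: 26.35
ee_pos: [0.6788, -0.1812, 0.024]
tcp_rot: [-180.0, -0.0, 90.3]
wrist_force: [0.2, 0.1, -0.0]
opening: 0.0771
grasp_force: 0.0
```

{"name": "arm_command", "arguments": {"series": [[0,0,-0.015,0],[0,0,-0.045,0],[0,0,-0.08,0],[0,-0.03,-0.1,0],[-0.005,-0.065,-0.1,0]]}}

```text
time: 26.85
ee_pos: [0.6154, -0.1865, 0.1288]
tcp_rot: [179.6, 0.1, 90.4]
wrist_force: [-0.1, -0.0, 0.2]
opening: 0.0771
grasp_force: 0.0
```

{"name": "arm_command", "arguments": {"series": [[0,-0.04,0,0],[0,-0.085,0,0],[0,-0.13,-0.01,0],[0,-0.17,-0.02,0],[0,-0.2,-0.02,0]]}}

```text
time: 27.35
ee_pos: [0.4124, -0.1876, 0.1468]
tcp_rot: [179.8, 0.1, 90.3]
wrist_force: [0.8, 0.2, 0.0]
opening: 0.0772
grasp_force: 0.0
```

{"name": "arm_command", "arguments": {"series": [[0,-0.03,0,0],[0,-0.05,0,0],[0,-0.05,0,0],[0,-0.05,0,0],[0,-0.05,0,0]]}}

```text
time: 27.85
ee_pos: [0.3646, -0.1879, 0.1447]
tcp_rot: [180.0, 0.0, 90.3]
wrist_force: [0.4, 0.1, 0.2]
opening: 0.077
grasp_force: 0.0
```

```bash
python3 - <<'E'
from w import *
st(); c=cam('scene')
T=[(.6133,.1489),(.6297,.066),(.6462,-.0165),(.6627,-.099),(.679,-.1815)]
im=cv2.resize(c['color'][190:390,185:385],(600,600),interpolation=cv2.INTER_CUBIC)
for t in T:
    u,v=(w2px(c,[*t,.03])-[185,190])*3; cv2.drawMarker(im,(int(u),int(v)),(0,255,0),0,14,1)
cv2.imwrite('pics/fin.png',im)
E
```

```text
27.85 [ 0.3646 -0.1879  0.1447] [180.    0.   90.3] [0.4 0.1 0.2] [-27. -15. -18.  87.   0.  62.] 0.077 0.0
```

View pics/fin.png

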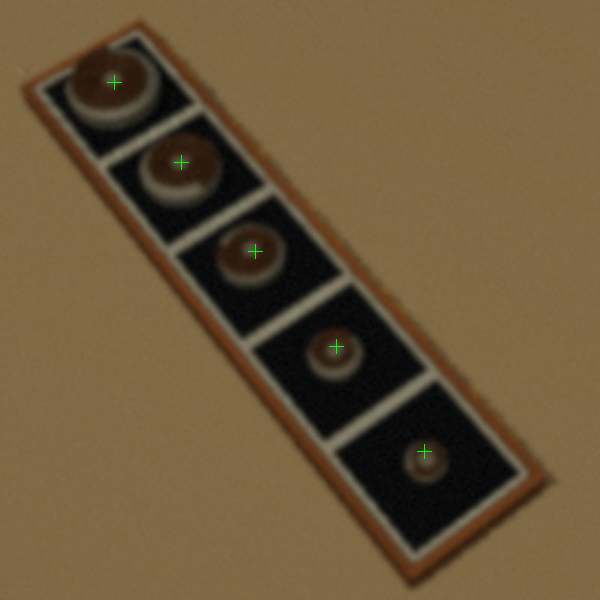

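All four lie flat and near the tray centres (green crosses) in growing order, and the arm is clear.

```bash
python3 -c "
from workcell import bot
print(bot.job_done())"
```

```text
the job is handed in; nothing more can be done
None
```

The growth series is finished and handed in at about 28 s: the 32, 42, 52 and 62 mm ammonites lie flat, within a few mm of their tray centres, growing from the young one, and I left the urchin and orange look-alikes alone.

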